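# Shift the balloon inflator's selector through its H-gate

### The arm

A 7-joint arm with a two-finger parallel gripper is mounted at the origin on the work surface. World frame = base frame: x ahead of the robot, y to its left, z up, the work surface at z = 0. Lengths are in m, angles in rad, forces in N, time in s.
With the tool pointing down it reaches from about 0.425 to 1.025 m from the base axis. Payload 9.4 kg.
Tool frame: the origin (TCP) lies on the centre line of the jaws, within the pads' length; the fingertips stand 17 mm ahead of it and the grasp point (between the pads) lies 2 mm behind it (env.tips_ahead is the distance from the TCP to the fingertips, in m); z points along the fingers, y is the direction in which the jaws open and shut (so a half turn about z gives the same grasp; the last joint's range is limited). The gripper opens to 85 mm and grips with 20 to 120 N. Pads are 22 mm wide; open, the fingers measure 114 mm over their backs; the gripper's body (76 mm by 85 mm) begins 54 mm behind the grasp point. The pads swing forward as they close: fully open they stand 13 mm farther back than shut.
Start: joints at [1.065, 0.599, -0.003, 1.599, 0.002, 0.943, -0.08], TCP at [0.301, -0.659, 0.248] pointing down, gripper open.
Joint ranges: [-2.57, 2.57], [-0.35, 1.97], [-1.29, 1.29], [0.11, 2.56], [-1.05, 4.19], [0.11, 1.86], [-2.63, 2.63]. Speed limits (rad/s): [2.22, 2.22, 3.01, 3.01, 3.14, 3.14, 3.14].

### API

Orientations are given as a unit quaternion [x, y, z, w].
In Python, from workcell import env gives the robot as it stands.
- The arm moves only by the shell command python3 -m creep 'ROWS'. ROWS is JSON, a list of rows, each a list of 3 entries, a list of its own where there are three numbers: the shift along the tool's x, y, z in m, then the turn, a rotation vector about the tool's x, y, z in rad, then the closure, from 0 (fully open) to 1 (shut). A call has 1 to 20 rows; each row is the pose to reach, as a shift and turn from the pose commanded when the call began, along the tool's axes at that moment; what a row does not reach only later rows make up. A row lasts 1/8 s, in which the tool goes at most 62.5 mm and 10.7 degrees, less where a joint would pass 70% of its speed; a pose out of reach is approached as far as the arm can. A call with a gripper value outside its range is refused whole. The fingers move at their own pace and stop on an object; the grip force is fixed at half the most. Time passes only in rows, so rows that repeat a pose let the fingers close. It gives the time, the measured TCP pose, the force and the opening at its end, in the units of the state.
- env.state(): the state, without advancing time (a new reading comes with each control period).
- env.read_camera(name): name is "scene" or "top" or "wrist"; returns a dict with "pixels" (400x640x3 uint8, red, green, blue), "intrinsics" (3x3 intrinsics, pixels), "dist" ([k1, k2, p1, p2, k3] as OpenCV has them; the pictures are not rectified), "origin" and "attitude" of the camera in the world; the wrist camera has in their place "tool_from_camera" (4x4, takes a point from camera to tool coordinates, whose origin is the TCP and whose axes are the flange's). Camera axes: x right, y up, looking along -z (the intrinsics and any distortion apply to the point x, -y, -z); pixel columns grow to the right and rows downward; lengths in m; the calibration is good to about 2 mm. A picture is of the moment at which its call begins: read the wrist's pose just before it. There is no depth.
- env.sign_off(): hands the job in, once; it reports no verdict.
The state is a dict: "time": time; "qpos": joint angles; "joint_velocities": joint speeds; "effort": joint torques, N m; "ee_pos": TCP position; "orientation": TCP orientation; "ft_force": force on the tool from outside, world axes, zero at the start; "ft_torque": the same for the moment, N m; "grip_width": finger opening in m.
Only numpy, scipy, OpenCV 4.12 (cv2) and the standard library are available. Lean on these libraries where they do the work, as an engineer would, in place of code of your own. Each camera call takes 0.05 s, during which the arm holds its last target. There are 200 camera calls.

### The job

The balloon inflator's selector lever is parked in the near left slot (as the robot sees it) of its H-shaped gate, and the black metal spring clip stands beside one of the two right-hand slots to mark the setting wanted for the balloon arch. With the fingertips push the lever through the gate, along to the cross slot and over to the right, then fully home into the slot beside the spring clip, and leave it there. Only push it, never pull it upward, and leave the two clips and the other things on the ledge standing where they are.

Things in the scene. Friction and masses are not known exactly. Their poses are not given: they have to be found in the camera images.
- pump: White balloon inflator, a box 240 mm (x) by 200 mm (y) by 110 mm high, fixed to the ledge. Origin at the centre of its underside, x pointing away from the robot and y to the robot's left when its yaw is 0 (yaw is within 0.55 either way). A tapered grey air nozzle 36 mm high stands on its top at x = 94 mm, y = 0.
- gate_centre (a point): Centre of the steel gate plate on the pump's top (at x = -20 mm, y = 0 of the pump, 118 mm above the ledge: the plate's top face); axes as the pump's. The plate is 114 mm square, 8 mm thick, with an H-shaped opening: left track at y = +30 mm, right track at y = -30 mm, each with 60 mm of lever travel along x (+-30 mm), joined by one cross slot along y at x = 0.
- cross_slot (a point): Middle of the cross slot, at floor level of the gate (110 mm up). Steel islands with corners rounded by 6 mm bar the lever between the tracks everywhere else: it goes across while within about 4 mm of the slot's centre line. The far and near ends of the right track are the two right-hand slots.
- lever_knob (a point): Middle of the selector lever's black knob: an upright cylinder 28 mm in diameter and 40 mm tall (146 to 186 mm above the ledge; this point at 165 mm), on a steel stem 10 mm in diameter that stands upright in the gate. The whole lever slides level, without leaning.
- lever_across (a joint): Sideways position of the lever in the gate, m: 0 in the left track, 0.060 in the right track, growing along the pump's -y. Moves with about 1.5 N of friction plus 6 N per m/s.
- lever_along (a joint): Position of the lever along the tracks, m: 0 in line with the cross slot, +0.030 fully home at the far ends, -0.030 fully home at the near ends, growing along the pump's +x. Moves with about 1.5 N of friction plus 6 N per m/s. It stays where it is left. It starts in the near left slot, 15 to 30 mm from the cross slot.
- lever_lift (a joint): How far the lever is pulled up, m: 0 is down, where a spring of about 6 N keeps it; pulling it up (to 0.020) is wrong.
- spring_clip: Black metal spring clip standing loose on the pump's top, 34 by 20 mm, 12 mm thick at the foot, with two wire loops up to 41 mm, with the end of a white plastic tab in its jaws; origin at the centre of its underside. It stands at the pump's right edge (y = -80 mm in the pump's frame), beside the wanted slot: at x = +15 mm for the far slot or x = -55 mm for the near one.
- flower_clip: White plastic five-lobed balloon clip, 33 mm across and 8 mm thick, lying loose on the pump's top at the other of those two places; origin at the centre of its underside. Leave it.
- tin: Bystander: round steel lidded tin, 71 mm in diameter, 64 mm high, about 170 mm to the left of the pump's centre; origin under its centre.
- dish: Bystander: cream ceramic dish, 120 mm in diameter, 35 mm high, about 200 mm to the right of the pump's centre; origin under its centre.
- cloche: Bystander: glass cloche on a wooden base, 136 mm in diameter, 183 mm high, far to the right; origin under its centre.
- jar: Bystander: glass jar with a steel cap, 72 mm in diameter, 100 mm high, far to the left; origin under its centre.
- spool: Bystander: cardboard ribbon spool lying flat, 64 mm in diameter, 44 mm high, to the left; origin under its centre.
There are look-alikes about, which are no part of the job. Of the things like the spring_clip, leave any that is orange or red; of the rest the smaller one is meant.

How it is judged:
By the outcome, as a careful person would: the job done as asked, in the order asked, and still so for the second after the job is handed in, with the robot touching nothing.
It also fails if it takes over 58 s, if anything falls off the work surface, if the arm or the gripper's body presses on something with over 40 N, if the wrist force passes 120 N, or if a joint passes its speed limit or range.

## Working session

There is one attempt and no reset: what is moved stays moved. The work goes in short steps, Python scripts to look and compute and a shell command to move; the robot and the scene stay as the last step left them, time stands still between calls to the robot, and variables do not carry over. Pictures are saved under pics/ and viewed, about 8 in all and at most 12, crops included, and the job is handed in when it is done.

```bash
mkdir -p pics; ls
cat > h.py <<'E'
import cv2,numpy as np
from workcell import env
from scipy.spatial.transform import Rotation as R
def look(n,f):
    s=env.state(); c=env.read_camera(n); cv2.imwrite('pics/'+f,c['pixels'][:,:,::-1]); 
    np.save('pics/'+f+'.npy',{'c':c,'s':s},allow_pickle=True); return c,s
def load(f):
    d=np.load('pics/'+f+'.npy',allow_pickle=True).item(); return d['c'],d['s']
def pose(c,s):
    if 'origin' in c:
        a=np.array(c['attitude']); 
        return np.array(c['origin']), (a if a.shape==(3,3) else R.from_quat(a).as_matrix())
    T=np.array(c['tool_from_camera']); r=R.from_quat(s['orientation']).as_matrix()
    return np.array(s['ee_pos'])+r@T[:3,3], r@T[:3,:3]
def ray(c,s,uv):
    p=cv2.undistortPoints(np.array([[uv]],float),np.array(c['intrinsics']),np.array(c['dist']))[0,0]
    o,A=pose(c,s); return o,A@np.array([p[0],-p[1],-1])
def onz(c,s,uv,z):
    o,d=ray(c,s,uv); return o+d*(z-o[2])/d[2]
E
python3 - <<'E'
from h import *
for n in('scene','top'):
    c,s=look(n,n+'1.png'); print(n,c['origin'],c['attitude'],c['intrinsics'])
print(s['time'],s['ee_pos'],s['orientation'],s['grip_width'],env.tips_ahead)
E
```

```text
pics
scene [ 1.17481868 -0.48755664  0.78759628] [0.38264206 0.19063275 0.41813114 0.80150518] [[381.78924915   0.         322.2237135 ]
 [  0.         381.78924915 198.56111413]
 [  0.           0.           1.        ]]
top [ 0.30118128 -0.02592189  1.42637542] [-0.0625741   0.05587077  0.71230282 -0.69684118] [[399.8411799    0.         324.24029653]
 [  0.         399.8411799  197.78318475]
 [  0.           0.           1.        ]]
0.05 [ 0.30125863 -0.65895044  0.2474439 ] [ 9.77097071e-01  2.12792647e-01 -2.22766189e-04 -7.43813932e-04] 0.08560785303826857 0.017
```

View pics/scene1.png

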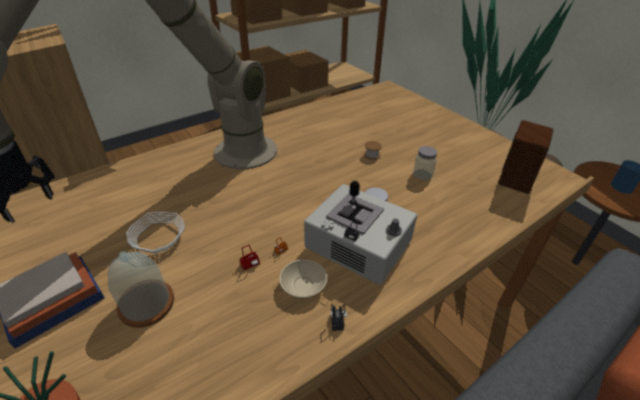

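View pics/top1.png

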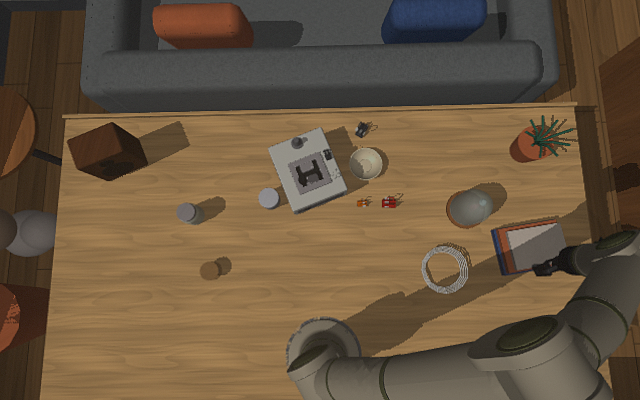

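Clip candidates: black on the pump (scene 352,233 / top 328,154), larger black on the table (scene 338,318 / top 362,129), red (scene 249,260) and orange (scene 281,246). I choose the one on the pump and check it in a crop.

Run:
```python
from h import *
a=cv2.imread('pics/top1.png')[115:225,255:395]; b=cv2.imread('pics/scene1.png')[165:285,295:425]
a=cv2.resize(a,None,fx=5,fy=5,interpolation=cv2.INTER_CUBIC)[:, :400*5]
b=cv2.resize(b,(int(130*550/120),550),interpolation=cv2.INTER_CUBIC)
cv2.imwrite('pics/crop1.png',cv2.convertScaleAbs(cv2.resize(cv2.hconcat([a[:,:],b]),(800,340)),alpha=1.4))
cv2.imwrite('pics/crop1.png',cv2.convertScaleAbs(a,alpha=1.4))
```

```text
(no output)
```

View pics/crop1.png

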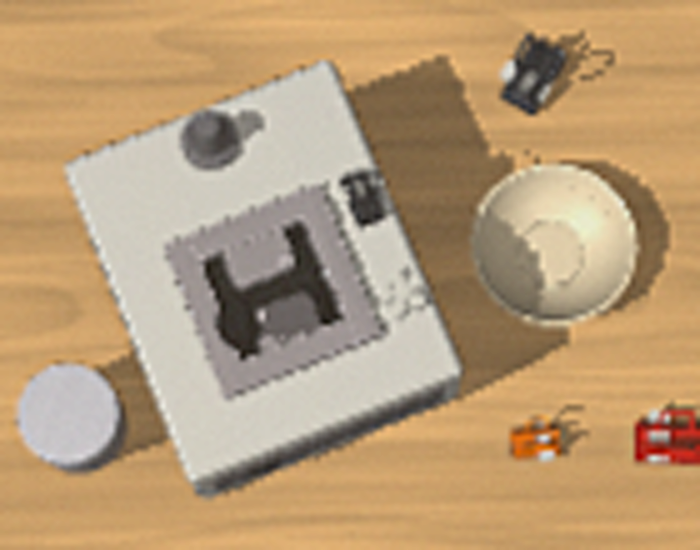

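Run:
```python
from h import *
c,s=load('top1.png')
P=lambda u,z:onz(c,s,(u[0]/5+255-.4,u[1]/5+115-.4),z)[:2]
pl=np.array([P(u,.118) for u in[(165,243),(325,185),(388,330),(230,397)]])
cs=np.array([P(u,.11) for u in[(68,165),(328,62),(460,372),(197,485)]])
for n,q in(('plate',pl),('pump',cs)):
    f=(q[0]+q[1]-q[2]-q[3])/2; l=(q[0]+q[3]-q[1]-q[2])/2
    print(n,q.mean(0),np.linalg.norm(f),np.linalg.norm(l),np.arctan2(f[1],f[0]),np.arctan2(-l[0],l[1]))
c,s=load('scene1.png'); print('knob',onz(c,s,(354,187),.165))
```

```text
plate [0.61083743 0.03016215] 0.11182056432436319 0.11476878852781228 0.3795284895450487 0.36016584360614623
pump [0.62650716 0.03983527] 0.23669917306070434 0.1915130817410062 0.3684698181103071 0.378334216121156
knob [0.56908358 0.05632347 0.165     ]
```

The crop shows the small black clip with white tab (340–385, 170–220) by the far right slot, and the flower clip (405,295) by the near right one. So the far slot is wanted. Next I go above and behind the knob.

```bash
cat >> h.py <<'E'
YAW=.372; G=np.array([.609,.031])
def w2g(p):
    p=np.array(p)[:2]-G; c,s=np.cos(YAW),np.sin(YAW); return np.array([c*p[0]+s*p[1],-s*p[0]+c*p[1]])
def g2w(p,z):
    c,s=np.cos(YAW),np.sin(YAW); return np.array([G[0]+c*p[0]-s*p[1],G[1]+s*p[0]+c*p[1],z])
def shift(t,s=None):
    s=s or env.state(); r=R.from_quat(s['orientation']); 
    tgt=R.from_matrix(np.array([[np.cos(YAW),np.sin(YAW),0],[np.sin(YAW),-np.cos(YAW),0],[0,0,-1]]))
    return r.inv().apply(t-np.array(s['ee_pos'])).round(4),(r.inv()*tgt).as_rotvec().round(4)
E
python3 - <<'E'
from h import *
print(shift(g2w((-.10,.03),.33)))
c,s=look('wrist','w0.png'); print(np.round(c['tool_from_camera'],3))
E
```

```text
(array([ 0.4686, -0.5353, -0.0818]), array([-0.0014,  0.0002,  0.0568]))
[[ 0.     0.96   0.281  0.071]
 [ 1.    -0.    -0.    -0.   ]
 [-0.     0.281 -0.96  -0.126]
 [ 0.     0.     0.     1.   ]]
```

```bash
python3 -m creep '[[[0.02,-0.01,-0.05],[0,0,0],0],[[0.05,-0.04,-0.08],[0,0,0.02],0.5],[[0.085,-0.08,-0.082],[0,0,0.057],1],[[0.125,-0.12,-0.082],[0,0,0.057],1],[[0.165,-0.16,-0.082],[0,0,0.057],1],[[0.205,-0.2,-0.082],[0,0,0.057],1],[[0.245,-0.24,-0.082],[0,0,0.057],1],[[0.285,-0.28,-0.082],[0,0,0.057],1],[[0.325,-0.32,-0.082],[0,0,0.057],1],[[0.365,-0.36,-0.082],[0,0,0.057],1],[[0.405,-0.4,-0.082],[0,0,0.057],1],[[0.445,-0.44,-0.082],[0,0,0.057],1],[[0.485,-0.48,-0.082],[0,0,0.057],1],[[0.515,-0.51,-0.082],[0,0,0.057],1],[[0.539,-0.535,-0.082],[0,0,0.057],1],[[0.539,-0.535,-0.082],[0,0,0.057],1],[[0.539,-0.535,-0.082],[0,0,0.057],1]]'
python3 - <<'E'
from h import *
c,s=look('wrist','w1.png'); print(s['time'],s['ee_pos'],w2g(s['ee_pos']),shift(g2w((-.03,.03),.33)))
E
```

```text
time: 2.28
ee_pos: [0.5688, 0.0506, 0.33]
orientation: [0.983, 0.185, -0.0, 0.0]
ft_force: [0.4, 0.3, -0.9]
grip_width: 0.0
2.275 [0.56884997 0.05057191 0.32997068] [-0.03028987  0.03282694] (array([0.0005, 0.0023, 0.0001]), array([ 0.0005,  0.0009, -0.0015]))
```

View pics/w1.png

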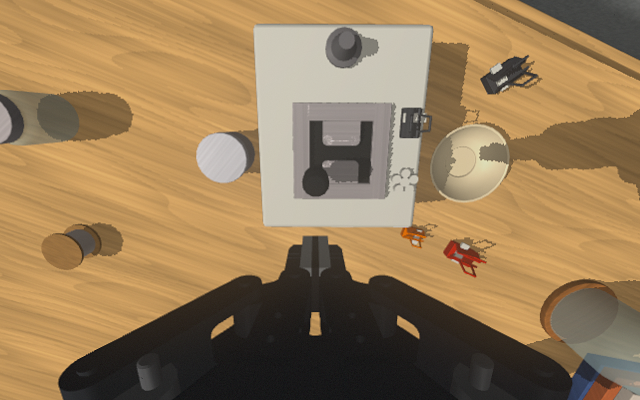

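Run:
```python
from h import *
c,s=load('w1.png')
im=c['pixels'][:,:,::-1]
for n,u,z in[('pumpFL',(255,26),.11),('FR',(432,26),.11),('NR',(413,227),.11),('NL',(264,226),.11),('plFL',(293,102),.118),('plNL',(293,198),.118),('plNR',(386,198),.118),('Htop L',(311,121),.118),('Htop R',(373,121),.118),('knob',(316,181),.186),('clip',(411,130),.11),('flower',(404,180),.115)]:
    p=onz(c,s,u,z); print(n,p[:2].round(4),w2g(p).round(4))
cv2.imwrite('pics/w1c.png',cv2.resize(cv2.convertScaleAbs(im[90:215,270:440],alpha=1.6),None,fx=4.6,fy=4.6,interpolation=cv2.INTER_CUBIC))
```

```text
pumpFL [0.7009 0.1719] [0.1369 0.0978]
FR [ 0.771  -0.0076] [ 0.1369 -0.0949]
NR [ 0.5532 -0.0951] [-0.0978 -0.0972]
NL [0.4829 0.089 ] [-0.0963  0.0999]
plFL [0.6422 0.1058] [0.0581 0.0576]
plNL [0.5354 0.0668] [-0.0556  0.0601]
plNR [ 0.5777 -0.0418] [-0.0556 -0.0565]
Htop L [0.6302 0.0792] [0.0373 0.0372]
Htop R [0.6564 0.0122] [ 0.0373 -0.0348]
knob [0.58   0.0536] [-0.0188  0.0316]
clip [ 0.664  -0.0361] [ 0.0268 -0.0825]
flower [ 0.6064 -0.0537] [-0.0332 -0.0779]
```

View pics/w1c.png

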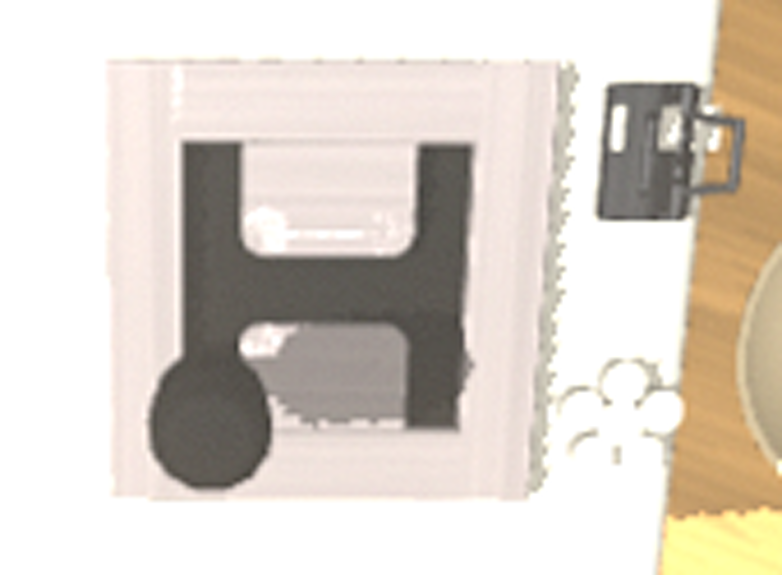

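The crop shows the knob at (210,430), the cross slot's centre row at 290, the clip beside the far end and the flower beside the near end. Now down behind the knob and push it to the cross slot.

```bash
sed -i 's/G=np.array(\[.609,.031\])/G=np.array([.6096,.0323])/' h.py
python3 -m creep '[[[-0.037,0.002,0],[0,0,0],1],[[-0.038,0.002,0.05],[0,0,0],1],[[-0.038,0.002,0.1],[0,0,0],1],[[-0.038,0.002,0.14],[0,0,0],1],[[-0.038,0.002,0.158],[0,0,0],1],[[-0.028,0.002,0.158],[0,0,0],1],[[-0.022,0.002,0.158],[0,0,0],1],[[-0.016,0.002,0.158],[0,0,0],1],[[-0.01,0.002,0.158],[0,0,0],1],[[-0.004,0.002,0.158],[0,0,0],1],[[0.0,0.002,0.158],[0,0,0],1],[[0.003,0.002,0.158],[0,0,0],1],[[0.003,0.002,0.158],[0,0,0],1],[[0.003,0.002,0.158],[0,0,0],1]]'
python3 - <<'E'
from h import *
c,s=look('wrist','w2.png'); print(s['time'],s['ee_pos'],w2g(s['ee_pos']),s['ft_force'])
E
```

```text
time: 4.08
ee_pos: [0.5728, 0.0507, 0.1722]
orientation: [0.983, 0.185, 0.0, -0.0]
ft_force: [-0.2, -0.3, -0.5]
grip_width: -0.0001
4.075 [0.57283635 0.05070879 0.17222853] [-0.02755789  0.0305125 ] [-0.16501848 -0.34868957 -0.49147439]
```

View pics/w2.png

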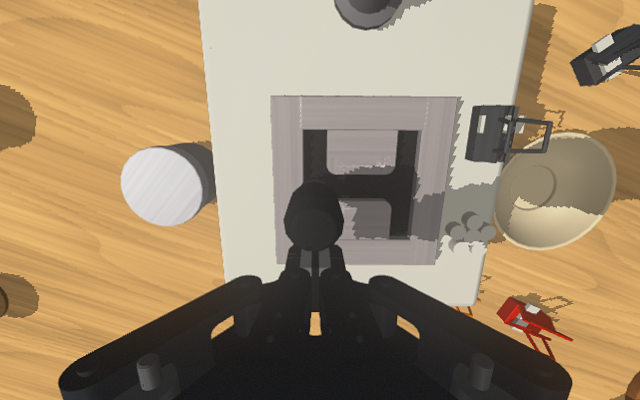

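Run:
```python
from h import *
c,s=load('w2.png')
for n,u,z in[('knob',(314,221),.186),('knobL',(284,221),.186),('knobR',(343,221),.186),('knobN',(314,250),.186),('plF',(360,97),.118),('plN',(360,264),.118),('slotF',(360,174),.118),('slotN',(360,198),.118),('plL',(276,200),.118),('plR',(446,200),.118)]:
    print(n,w2g(onz(c,s,u,z)).round(4))
g=c['pixels'].mean(2)
print('col360',g[85:275,365].astype(int).tolist()); print('col314',g[170:262,314].astype(int).tolist())
```

```text
knob [0.0015 0.0309]
knobL [0.0015 0.0437]
knobR [0.0015 0.0185]
knobN [-0.0121  0.0309]
plF [0.0559 0.0032]
plN [-0.0569 -0.0019]
slotF [0.0086 0.0011]
slotN [-0.0077  0.0003]
plL [-0.0091  0.0565]
plR [-0.009  -0.0574]
col360 [209, 209, 208, 209, 208, 208, 208, 208, 209, 211, 193, 148, 145, 158, 155, 156, 156, 156, 157, 159, 161, 160, 159, 158, 155, 155, 155, 157, 159, 158, 155, 157, 157, 157, 158, 156, 156, 155, 153, 154, 154, 155, 158, 155, 136, 144, 157, 158, 156, 157, 157, 156, 153, 151, 153, 153, 153, 152, 152, 152, 153, 155, 154, 155, 157, 154, 151, 149, 148, 151, 153, 154, 155, 153, 152, 152, 153, 152, 151, 148, 163, 171, 130, 96, 99, 99, 100, 101, 102, 73, 44, 44, 45, 46, 44, 44, 44, 43, 42, 44, 46, 44, 44, 43, 45, 42, 42, 43, 43, 41, 44, 42, 46, 63, 69, 72, 91, 99, 98, 97, 97, 98, 97, 98, 99, 99, 100, 100, 100, 97, 99, 98, 98, 98, 98, 98, 98, 99, 99, 100, 100, 97, 97, 96, 99, 98, 100, 99, 100, 99, 97, 97, 108, 139, 132, 136, 147, 149, 149, 149, 151, 152, 154, 153, 153, 152, 152, 153, 154, 152, 152, 153, 152, 151, 151, 150, 152, 151, 152, 163, 195, 205, 204, 205, 204, 204, 204, 203, 204, 204]
col314 [57, 57, 56, 57, 56, 56, 56, 50, 49, 56, 57, 51, 45, 44, 46, 45, 46, 46, 46, 45, 45, 43, 45, 46, 45, 44, 46, 46, 45, 45, 44, 45, 46, 44, 44, 44, 45, 45, 47, 47, 50, 49, 50, 48, 50, 49, 49, 49, 49, 49, 49, 51, 48, 49, 49, 49, 48, 49, 50, 48, 50, 47, 50, 49, 48, 49, 50, 49, 48, 47, 50, 50, 47, 49, 48, 49, 49, 49, 49, 50, 46, 42, 44, 43, 43, 40, 43, 42, 42, 42, 40, 41]
```

The picture shows the knob (314,221) in line with the cross slot (rows 174–198), within a few mm. Next I go round to its left and push right, in two parts.

```bash
python3 -m creep '[[[-0.02,0,0],[0,0,0],1],[[-0.02,-0.045,0],[0,0,0],1],[[0.01,-0.047,0],[0,0,0],1],[[0.028,-0.047,0],[0,0,0],1],[[0.028,-0.047,0],[0,0,0],1],[[0.028,-0.035,0],[0,0,0],1],[[0.028,-0.03,0],[0,0,0],1],[[0.028,-0.025,0],[0,0,0],1],[[0.028,-0.02,0],[0,0,0],1],[[0.028,-0.016,0],[0,0,0],1],[[0.028,-0.016,0],[0,0,0],1]]'
python3 - <<'E'
from h import *
c,s=look('wrist','w3.png'); print(s['time'],w2g(s['ee_pos']),s['ft_force'])
E
```

```text
time: 5.5
ee_pos: [0.5932, 0.0752, 0.1722]
orientation: [0.983, 0.185, 0.0, 0.0]
ft_force: [-0.2, -0.5, 0.3]
grip_width: 0.0001
5.5 [0.00028668 0.04594892] [-0.15584996 -0.48320497  0.33465749]
```

View pics/w3.png

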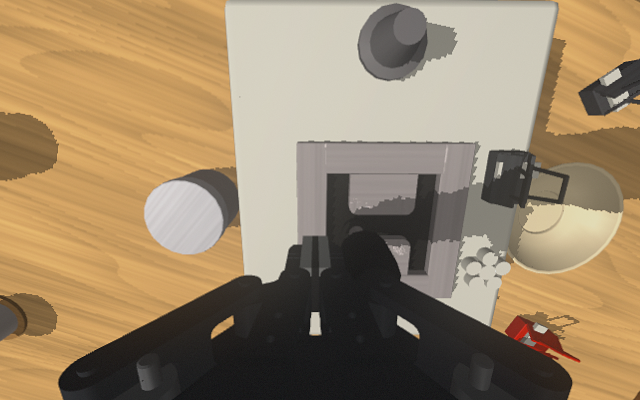

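The knob (~372,258) now stands right of the left track, with a low force, so it has entered the cross slot. Continuing.

```bash
python3 - <<'E'
from h import *
c,s=load('w3.png'); print([w2g(onz(c,s,u,.186)).round(4) for u in[(400,262),(372,262)]])
E
python3 -m creep '[[[0,0.006,0],[0,0,0],1],[[0,0.012,0],[0,0,0],1],[[0,0.018,0],[0,0,0],1],[[0,0.024,0],[0,0,0],1],[[0,0.03,0],[0,0,0],1],[[0,0.036,0],[0,0,0],1],[[0,0.04,0],[0,0,0],1],[[0,0.043,0],[0,0,0],1],[[0,0.043,0],[0,0,0],1]]'
python3 - <<'E'
from h import *
c,s=look('wrist','w4.png'); print(s['time'],w2g(s['ee_pos']),s['ft_force'])
E
```

```text
[array([0.0098, 0.0079]), array([0.0098, 0.0204])]
time: 6.68
ee_pos: [0.6087, 0.0352, 0.1722]
orientation: [0.983, 0.185, 0.0, 0.0]
ft_force: [-1.1, -0.3, 1.2]
grip_width: -0.0004
6.675 [0.00022205 0.00302443] [-1.09009773 -0.34915115  1.21243472]
```

View pics/w4.png

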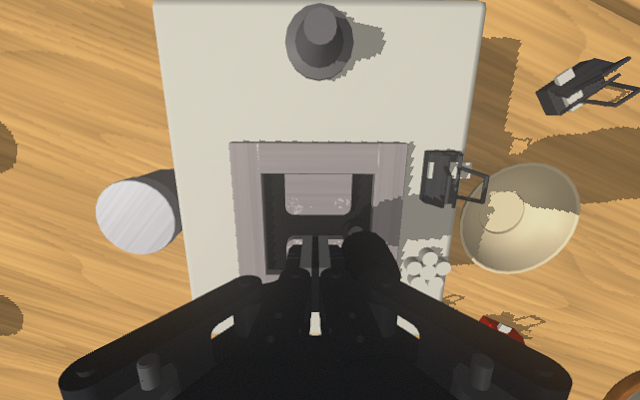

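Lever nearly across (knob ~375,258; about 7 mm left). I finish that, go round behind it and push it away along the right track.

```bash
python3 -m creep '[[[0,0.005,0],[0,0,0],1],[[0,0.0085,0],[0,0,0],1],[[0,0.0085,0],[0,0,0],1],[[0,-0.008,0],[0,0,0],1],[[-0.025,-0.01,0],[0,0,0],1],[[-0.05,-0.008,0],[0,0,0],1],[[-0.05,0.015,0],[0,0,0],1],[[-0.05,0.033,0],[0,0,0],1],[[-0.05,0.033,0],[0,0,0],1],[[-0.038,0.033,0],[0,0,0],1],[[-0.031,0.033,0],[0,0,0],1],[[-0.025,0.033,0],[0,0,0],1],[[-0.019,0.033,0],[0,0,0],1],[[-0.013,0.033,0],[0,0,0],1],[[-0.008,0.033,0],[0,0,0],1],[[-0.004,0.033,0],[0,0,0],1],[[-0.004,0.033,0],[0,0,0],1]]'
python3 - <<'E'
from h import *
c,s=look('wrist','w5.png'); print(s['time'],w2g(s['ee_pos']),s['ft_force'])
E
```

```text
time: 8.85
ee_pos: [0.6173, 0.0034, 0.1722]
orientation: [0.983, 0.185, 0.0, 0.0]
ft_force: [-0.0, -0.9, 0.1]
grip_width: -0.0
8.85 [-0.00333858 -0.02975554] [-0.02882451 -0.92687912  0.08644482]
```

View pics/w5.png

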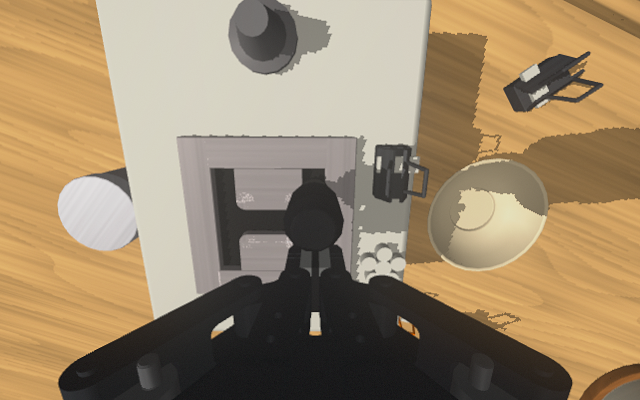

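The knob (314,220) is well up the far right slot. I creep the last few mm, watching the force for the end stop.

```bash
python3 -m creep '[[[0.002,0,0],[0,0,0],1],[[0.004,0,0],[0,0,0],1],[[0.004,0,0],[0,0,0],1]]'; python3 -m creep '[[[0.001,0,0],[0,0,0],1],[[0.002,0,0],[0,0,0],1],[[0.002,0,0],[0,0,0],1]]'
```

```text
time: 9.28
ee_pos: [0.6208, 0.0047, 0.1723]
orientation: [0.983, 0.185, 0.0, 0.0]
ft_force: [-0.6, -0.2, 0.5]
grip_width: 0.0001
time: 9.65
ee_pos: [0.6226, 0.0055, 0.1723]
orientation: [0.983, 0.185, 0.0, 0.0]
ft_force: [-1.0, -1.4, 0.8]
grip_width: -0.0003
```

```bash
python3 -m creep '[[[0.001,0,0],[0,0,0],1],[[0.002,0,0],[0,0,0],1],[[0.002,0,0],[0,0,0],1]]'; python3 -m creep '[[[0.001,0,0],[0,0,0],1],[[0.002,0,0],[0,0,0],1],[[0.002,0,0],[0,0,0],1]]'
```

```text
time: 10.02
ee_pos: [0.6244, 0.0063, 0.1723]
orientation: [0.983, 0.185, 0.0, 0.0]
ft_force: [-0.5, -1.0, -0.8]
grip_width: 0.0002
time: 10.4
ee_pos: [0.6257, 0.0068, 0.1722]
orientation: [0.983, 0.185, -0.001, 0.0]
ft_force: [-3.8, -2.5, 2.9]
grip_width: 0.0001
```

```bash
python3 -m creep '[[[0.001,0,0],[0,0,0],1],[[0.002,0,0],[0,0,0],1],[[0.002,0,0],[0,0,0],1]]'
```

```text
time: 10.78
ee_pos: [0.6266, 0.0071, 0.1721]
orientation: [0.983, 0.185, -0.002, 0.0]
ft_force: [-7.5, -3.0, 5.0]
grip_width: -0.0001
```

Force rising with the motion stalling: end stop reached. I back off, rise and look.

```bash
python3 -m creep '[[[-0.02,0,0],[0,0,0],1],[[-0.04,0,0],[0,0,0],1],[[-0.05,0,-0.05],[0,0,0],1],[[-0.055,0,-0.1],[0,0,0],1],[[-0.06,0,-0.15],[0,0,0],1],[[-0.06,0,-0.15],[0,0,0],1],[[-0.06,0,-0.15],[0,0,0],1]]'
python3 - <<'E'
from h import *
c,s=look('wrist','w6.png'); print(s['time'],w2g(s['ee_pos']),s['ft_force'])
im=c['pixels'][:,:,::-1]
cv2.imwrite('pics/w6c.png',cv2.resize(cv2.convertScaleAbs(im[0:230,180:500],alpha=1.5),None,fx=2.5,fy=2.5,interpolation=cv2.INTER_CUBIC))
E
```

```text
time: 11.65
ee_pos: [0.5724, -0.0137, 0.3221]
orientation: [0.983, 0.185, 0.001, -0.0]
ft_force: [-0.7, -1.0, -0.6]
grip_width: 0.0001
11.65 [-0.05143339 -0.02935167] [-0.74064827 -1.00767804 -0.57469923]
```

View pics/w6c.png

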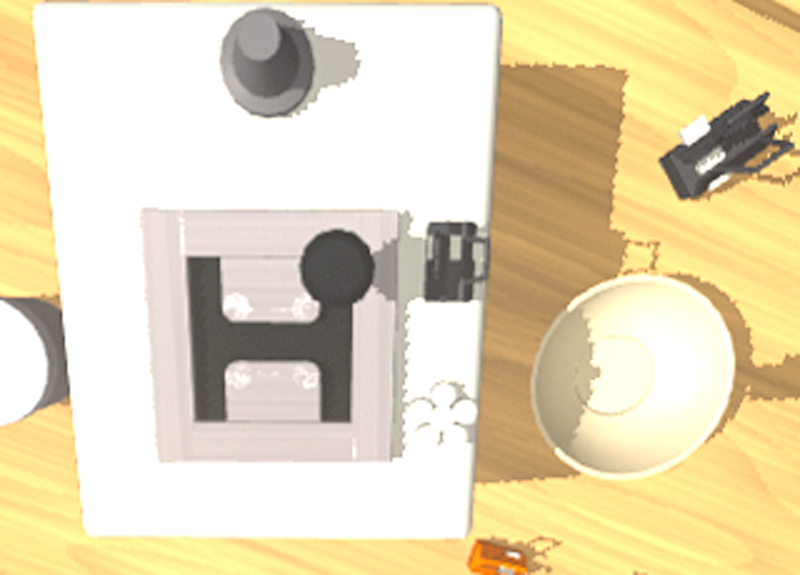

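Run:
```python
from h import *
c,s=load('w6.png')
f=lambda u,z: w2g(onz(c,s,(u[0]/2.5+179.8,u[1]/2.5-.2),z)).round(4)
print('knob',f((337,267),.186),'plate F,N',f((270,209),.118),f((270,461),.118),'slot F,N',f((270,323),.118),f((270,361),.118),'clip',f((452,275),.11),'flower',f((440,412),.115))
```

```text
knob [ 0.0296 -0.0291] plate F,N [0.0563 0.0002] [-0.0568  0.0032] slot F,N [0.0078 0.0015] [-0.0093  0.002 ] clip [ 0.029  -0.0819] flower [-0.0335 -0.0783]
```

```bash
python3 -c "
from workcell import env; print(env.sign_off())"
```

```text
the job is handed in; nothing more can be done
None
```

The lever is in the far right slot, the one beside the small black spring clip. I pushed it there with closed fingertips: away to the cross slot, across to the right, then away again until it met the end stop. I then backed off, rose clear and handed the job in at about 11.7 s.

**Last checks:**
- **End stop:** the motion stalled as the force climbed to about 9 N, so the lever is against the stop.
- **Final picture:** the knob measured at x = +29.6 mm, y = −29.1 mm from the gate centre, against a target of +30 and −30. That is within the calibration error.
- **Clips and dish:** both clips read within about 2 mm of their first measured places, within the measuring error. The dish looked unmoved, but I did not measure it.
- **Not rechecked:** the tin was only partly in the last picture, and the jar, spool and cloche were out of it. The fingers never went near them.

**One disagreement:** after the first push, the picture put the lever about 2 mm past the cross slot's centre, while the finger geometry put it about 3 mm short. It went across without trouble.

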